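# Snap a register pin home and prove it with a tug

## Robot

A 6-joint arm with a two-finger parallel gripper is mounted at the origin on the work surface. World frame = base frame: x ahead of the robot, y to its left, z up, the work surface at z = 0. Lengths are in m, angles in degrees, forces in N, time in s.
With the tool pointing down it reaches from about 0.375 to 0.9 m from the base axis. Payload 3.1 kg.
Tool frame: the origin (TCP) lies on the centre line of the jaws, within the pads' length; the fingertips stand 17 mm ahead of it and the grasp point (between the pads) lies 2 mm behind it; z points along the fingers, y is the line along which they close (so a half turn about z gives the same grasp; the last joint's range is limited). The gripper opens to 87 mm and grips with 3 to 60 N. Pads are 19 mm wide; open, the fingers measure 117 mm over their backs; the gripper's body (75 mm by 190 mm) begins 51 mm behind the grasp point.
Start: joints at [-10.227, 30.224, 82.088, -0, 67.689, -10.227], TCP at [0.625, 0, 0.2] pointing down, gripper open.
Joint ranges: [-176.69, 176.69], [-43.24, 126.21], [12.49, 139.97], [-82, 262], [0, 151.66], [-163.58, 163.58]. Speed limits (degrees/s): [159.86, 159.86, 180, 180, 180, 180].

## Interface

Orientations are given as a 3x3 rotation matrix whose columns are the frame's x, y, z axes.
In Python, from rig import bot, imaging, finder gives the robot as it stands. The module is installed in compiled form; this text tells all that it offers.
- The arm moves only by the tool play_rows, never from a script. Its argument "motion" is a list that holds one entry, the list of rows, each a list of 6 numbers: the shift along the tool's x, y, z in shares of 750 mm (1.0 is 750 mm), then the turn, a rotation vector about the tool's x, y, z in a scale on which 1.0 is 180 degrees. In form: [[[dx, dy, dz, wx, wy, wz], ...]]. A call has 1 to 8 rows; each row is the pose to reach, as a shift and turn from the pose commanded when the call began, along the tool's axes at that moment; what a row does not reach only later rows make up. A row lasts 1/12 s, in which the tool goes at most 41.7 mm and 7.16 degrees, less where a joint would pass 70% of its speed; a pose out of reach is approached as far as the arm can. A call with a gripper value outside its range is refused whole. "fingers" is the finger opening in m, from 0 to 0.087, set as the call begins (left out, the last holds). The fingers move at their own pace and stop on an object; the grip force is fixed at half the most. Time passes only in rows, so rows that repeat a pose let the fingers close. It gives the time, the measured TCP pose, the force, the opening and the grip force at its end, in the units of the state.
- bot.read_state(): the state, without advancing time (a new reading comes with each control period).
- imaging.capture(name): name is "scene" or "side" or "wrist"; returns a dict with "frame" (480x640x3 uint8, red, green, blue), "camera_matrix" (3x3 intrinsics, pixels), "R" (3x3) and "t" (3): a world point X has camera coordinates R X + t. Camera axes: x right, y down, z forward; pixel columns grow to the right and rows downward; lengths in m; the calibration is good to about 2 mm. A picture is of the moment at which its call begins. There is no depth.
- bot.hand_in(): hands the job in; it is judged then, once.
Trained networks look in the newest picture that a camera, given by its name, has taken for a name from the list of things; names that differ only in an ending like _2 or _b are one class to them, and where a whole thing is asked for, a point or a joint stands for the part that bears it (a point fixed in the world has none). Each returns a list of dicts, best first, with "confidence" (0 to 1); they miss things now and then, are a little off and sometimes report something else, mostly with a low value. They report only what shows in the picture. A call takes as long as a camera call. They do not tell look-alikes from the thing itself.
- finder.recognise(camera, name): "at" ([x, y, z] in m, in world coordinates, good to about 4 mm: the middle of the surface that is visible of it).
- finder.outline_of(camera, name): "pixels" (480x640 bool, what is visible of it).
The state is a dict: "time_s": time; "joint_positions": joint angles; "qvel": joint speeds; "tau": joint torques, N m; "position": TCP position; "tcp_rot": TCP orientation; "force": force on the tool from outside, world axes, zero at the start; "moment": the same for the moment, N m; "opening": opening from 0.0 (shut) to 1.0 (fully open); "grasp_force": force on a finger pad.
Only numpy, scipy, OpenCV 4.12 (cv2) and the standard library are available. Lean on these libraries where they do the work, as an engineer would, in place of code of your own. Each camera call takes 0.05 s, during which the arm holds its last target. There are 200 camera calls.

## Task

Take the red register pin out of the rack and press it down into the bore of the check stand until it snaps fully home, then keep hold of its red knob and tug it straight up with about 12 newtons, needle in the green, for a full second to prove it is retained. Never push or pull so hard that the needle reaches a red band, let go with the pin still home and the gauge back at rest, and leave the other pins and tools where they are.

Things in the scene. Friction and masses are not known exactly. Their poses are not given: they have to be found in the camera images.
- pin_red: Steel pin with a square red knob (loose, about 130 g), upright in any of the rack's three holes. Origin: on its axis at the underside of its flange; z up. Above it: flange 30 mm across, 5 mm thick, then the knob, 22 x 22 mm, sides along x and y, from 5 to 39 mm. Below: shank 16 mm across, 44 mm long, its lowest 14 mm tapering to 7 mm; spring balls catch in the groove above the taper.
- pin_blue: The same pin with a blue knob, in the rack; stays there.
- pin_black: The same pin with a black knob, in the rack; stays there.
- rack: Fixed dark wood block 60 x 200 x 55 mm, origin at the centre of its underside. Three 20 mm holes along its y axis at y = -65, 0, +65 mm; pins hang in them by their flanges, flange underside on the top at 55 mm. Pinch a knob across the row (along the rack's x axis, near the pin's own x) to clear its neighbours, whose knobs top out at 94 mm.
- stand: Fixed grey check stand, plate 110 x 200 x 15 mm, origin under the bore axis, z up. It carries the aluminium socket carriage, a 60 x 60 x 42 mm block on a vertical spring, top face 72 mm above the table at rest. Dial at y = +100 mm, facing up, 55 mm high: the red needle follows the carriage; black = rest, green = 9 to 15 N pull, red = over 18 N pull or 20 N push.
- bore (a point): Centre of the bore's mouth on the carriage's top (moves with it), z up. Bore 18 mm across, right through, with two spring balls 17 to 22 mm below the mouth. About 6 to 11 N of push carries the pin past them with a snap; home = flange on the top face. Snapped in, it has 1 to 8 mm of end play (it differs) before the balls hold it; short of the snap it sticks up 5 mm or more and pulls out easily.
- carriage (a joint): Height of the socket carriage relative to rest, m; up (pull) positive. 4 N per mm both ways: +0.003 is 12 N of pull, -0.0025 is 10 N of push.
- stick: Steel composing stick with type, 250 mm long, a bystander.
- mallet: Wooden-handled hammer, a bystander.
- brush: Brush, a bystander.
- ink: Ink jar, 70 mm across, a bystander.
- planer: Wood planer block 70 x 120 x 36 mm, a bystander.
- woodtype: Wooden type block 50 x 90 x 23 mm, a bystander.
Not all that is in view belongs to the job. Leave any purple look-alike of the pin_red alone. Of the things that look like the stand, take the one that is farthest to the robot's left at the start.

How it is judged (in metres and radians):
On the way, in this order (a step that is already met when the one before it is completed fails the run):
1. the red pin is pressed fully home in the bore (z of pin_red in the frame of bore below 0.0015 m and horizontal distance between pin_red and bore below 0.003 m), for 0.1 s.
2. held by the knob only, the pin is tugged up with 9 to 15 N, without coming out, for 0.8 s (value of joint carriage between 0.00225 and 0.00375 m and z of pin_red in the frame of bore below 0.009 m and contact force between the fingers and pin_red above 1 N and not (contact force between the fingers and stand above 0.5 N)), for 0.8 s.
At the end, for the whole second after the job is handed in: The red pin stands released and still in the bore, snapped in (flange within 3 mm of the carriage's top, axis within 3 mm of the bore's), the carriage within 1 mm of its rest height (z of pin_red in the frame of bore below 0.003 m and horizontal distance between pin_red and bore below 0.003 m and value of joint carriage between -0.001 and 0.001 m and linear speed of pin_red below 0.02 m/s and not (contact force between the fingers and pin_red above 0.1 N)); the robot touches nothing.
It fails at once if the stand is pushed with over 20 N (value of joint carriage below -0.005 m).
It fails at once if the stand is pulled with over 18 N (value of joint carriage above 0.0045 m).
It fails at once if another pin is moved more than 15 mm (distance of any of pin_blue, pin_black from where it was at the start of the episode above 0.015 m).
It fails at once if a tool or other bystander is moved more than 20 mm (distance of any of stick, mallet, brush, ink, planer, woodtype from where it was at the start of the episode above 0.02 m).
It also fails if it takes over 64 s, if anything falls off the work surface, if the arm or the gripper's body presses on something with over 40 N, if the wrist force passes 120 N, or if a joint passes its speed limit or range.

## Working session

There is one attempt and no reset: what is moved stays moved. The work goes in short steps, Python scripts to look and compute and a tool call to move; the robot and the scene stay as the last step left them, time stands still between calls to the robot, and variables do not carry over. Pictures are saved under pics/ and viewed, at most 10 in all, crops included, and the job is handed in when it is done.

Besides the shell and the picture viewer there is one more tool, called after "Call:" by a JSON object that holds its "name" and its "arguments". play_rows: Moves the arm, as the interface text tells. Its arguments: {"type":"object","properties":{"motion":{"type":"array"},"fingers":{"type":"number"}},"required":["motion"]}

```bash
mkdir -p pics
python3 - <<'E'
from rig import bot, imaging, finder
import cv2,numpy as np
ims=[]
for c in ["scene","side"]:
    d=imaging.capture(c); cv2.imwrite(f"pics/{c}0.png",d["frame"][:,:,::-1])
    print(c,d["camera_matrix"].tolist(),d["R"].round(4).tolist(),d["t"].round(4).tolist())
    for n in ["pin_red","rack","stand","bore","pin_blue","pin_black"]:
        print(c,n,[(np.round(r["at"],3).tolist(),round(r["confidence"],2)) for r in finder.recognise(c,n)])
s=bot.read_state();print(s["time_s"],s["tcp_rot"],s["force"],s["opening"])
E
```

```text
scene [[502.5098661283715, 0.0, 314.23162724583824], [0.0, 502.5098661283715, 237.87993758800732], [0.0, 0.0, 1.0]] [[-0.8696, 0.4938, 0.0004], [0.3985, 0.7023, -0.5898], [-0.2915, -0.5127, -0.8075]] [0.4605, -0.1635, 1.6813]
scene pin_red [([0.471, -0.112, 0.063], 0.44)]
scene rack [([0.557, -0.137, 0.048], 0.97)]
scene stand [([0.492, 0.181, 0.047], 0.98), ([0.311, -0.171, 0.042], 0.66)]
scene bore [([0.479, 0.138, 0.076], 0.68), ([0.297, -0.212, 0.063], 0.65), ([0.56, -0.138, 0.048], 0.36)]
scene pin_blue []
scene pin_black []
side [[536.3492676667785, 0.0, 321.69272769174165], [0.0, 536.3492676667785, 230.92766653949653], [0.0, 0.0, 1.0]] [[0.8701, -0.4926, 0.0136], [-0.2487, -0.4626, -0.851], [0.4255, 0.7371, -0.525]] [-0.4396, 0.1976, 1.1856]
side pin_red [([0.462, -0.125, 0.061], 0.75), ([0.541, -0.154, 0.078], 0.52), ([0.545, 0.476, 0.046], 0.37)]
side rack [([0.511, -0.247, 0.038], 0.83)]
side stand [([0.285, -0.237, 0.044], 0.96), ([0.464, 0.117, 0.043], 0.77)]
side bore [([0.463, 0.11, 0.063], 0.98), ([0.282, -0.239, 0.061], 0.98)]
side pin_blue [([0.536, -0.288, 0.078], 0.57)]
side pin_black [([0.54, -0.218, 0.076], 0.59)]
0.7 [[-7.98384002e-05  9.99999993e-01  8.47810815e-05]
 [ 9.99999996e-01  7.98411089e-05 -3.19459956e-05]
 [-3.19527644e-05  8.47785307e-05 -9.99999996e-01]] [0.04241216 0.59822252 0.10910971] 1.005867607945229
```

View pics/scene0.png

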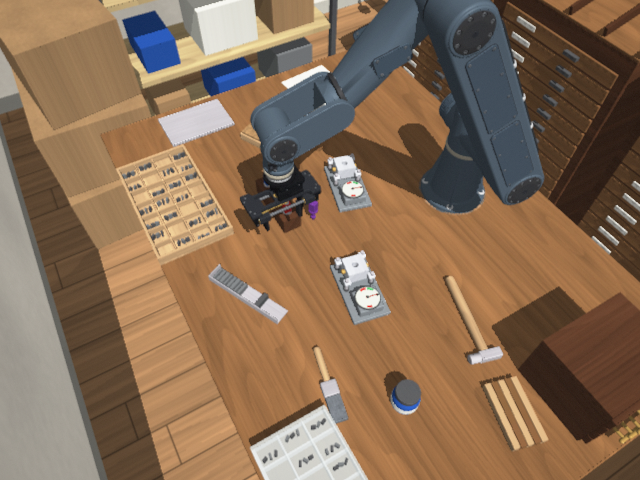

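View pics/side0.png

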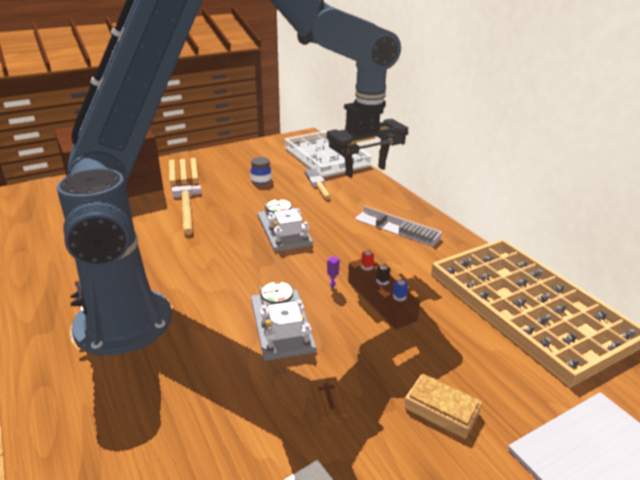

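The side view shows red at (367,260), black (383,273) and blue (400,289) in the rack, with the purple look-alike loose at (333,268). The stands are at (285,225), which is the left one with the larger y, and at (284,320). In the scene view the left stand is at (360,285). I choose the red pin at (367,260) and the stand at (285,225).

```bash
cat > h.py <<'E'
from rig import bot, imaging, finder
import cv2,numpy as np
def onplane(d,uv,z):
    K,R,t=d["camera_matrix"],d["R"],d["t"]
    r=R.T@np.linalg.solve(K,[uv[0],uv[1],1.]); c=-R.T@t
    return c+r*(z-c[2])/r[2]
def proj(d,X):
    p=d["camera_matrix"]@(d["R"]@np.asarray(X,float)+d["t"]); return p[:2]/p[2]
E
python3 - <<'E'
from h import *
a=imaging.capture("side");w=imaging.capture("wrist")
c1=cv2.resize(a["frame"][190:340,240:440],(800,600),interpolation=cv2.INTER_CUBIC)
cv2.imwrite("pics/sidecrop.png",c1[:,:,::-1]);cv2.imwrite("pics/w0.png",w["frame"][:,:,::-1])
print(w["camera_matrix"],w["R"],w["t"], -w["R"].T@w["t"])
for n in ["pin_red","rack","stand","bore"]:
    print(n,[(np.round(r["at"],3).tolist(),round(r["confidence"],2)) for r in finder.recognise("wrist",n)])
E
```

```text
[[366.23610654   0.         323.06773818]
 [  0.         366.23610654 240.32525478]
 [  0.           0.           1.        ]] [[ 9.99999851e-01 -1.26006789e-04  5.31386828e-04]
 [-2.78800806e-04 -9.54460620e-01  2.98336802e-01]
 [ 4.69595339e-04 -2.98336905e-01 -9.54460513e-01]] [-0.62560412 -0.03648225  0.39135151] [0.62541008 0.0818549  0.38474599]
pin_red [([0.543, -0.148, 0.095], 0.71), ([0.466, -0.109, 0.053], 0.61)]
rack [([0.559, -0.176, 0.055], 0.84)]
stand [([0.486, 0.134, 0.061], 0.78), ([0.32, -0.087, 0.016], 0.69)]
bore [([0.483, 0.132, 0.073], 0.94)]
```

View pics/sidecrop.png

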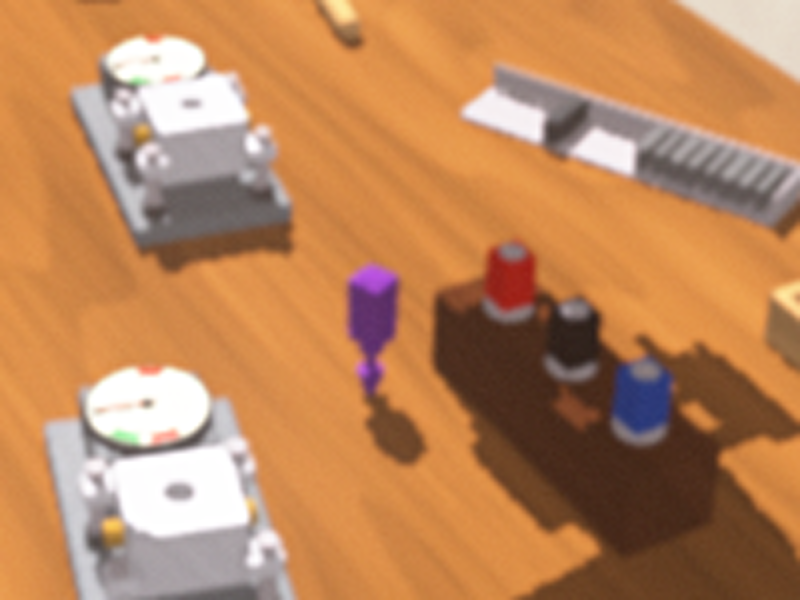

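View pics/w0.png

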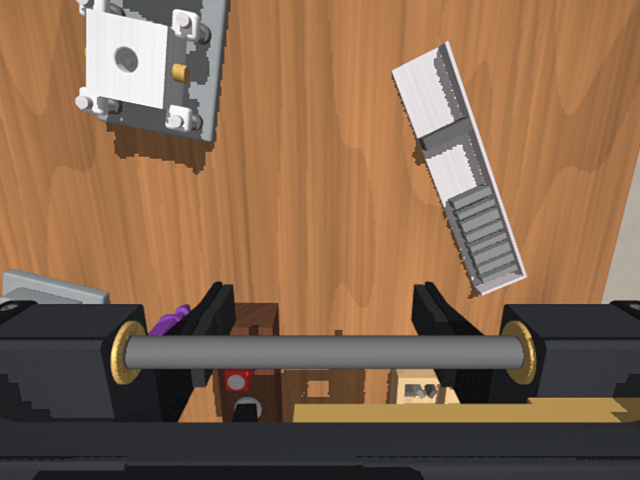

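The crop confirms the choice: red pin at the near end of the rack, purple one separate, left stand's bore at side-crop (190,102). The wrist view shows the bore at (126,59) and the red knob top at (237,382).

The manual's scale: shifts go in shares of 750 mm and turns go in shares of 180 degrees. Converting my numbers, -0.24 m is -0.32, -0.08 m is -0.1067.

Call:
{"name": "play_rows", "arguments": {"motion": [[[-0.0467,-0.016,0,0,0,0],[-0.0933,-0.032,0,0,0,0],[-0.14,-0.048,0,0,0,0],[-0.1867,-0.064,0,0,0,0],[-0.2333,-0.08,0,0,0,0],[-0.28,-0.0933,0,0,0,0],[-0.32,-0.1067,0,0,0,0],[-0.32,-0.1067,0,0,0,0]]], "fingers": 0.05}}

```text
time_s: 1.67
position: [0.5437, -0.2463, 0.2]
tcp_rot: [[0.006, 1.0, 0.0], [1.0, -0.006, -0.004], [-0.004, 0.0, -1.0]]
force: [0.2, 0.6, -0.3]
opening: 0.586
grasp_force: 0.0
```

Run:
```python
from h import *
w=imaging.capture("wrist");cv2.imwrite("pics/w1.png",w["frame"][:,:,::-1])
np.savez("w1.npz",**w)
for n in ["pin_red","pin_black","pin_blue","rack"]:
    print(n,[(np.round(r["at"],3).tolist(),round(r["confidence"],2)) for r in finder.recognise("wrist",n)])
print(bot.read_state()["position"])
K=w["camera_matrix"];
R0=np.array([[ 9.99999851e-01,-1.26006789e-04,5.31386828e-04],[-2.78800806e-04,-9.54460620e-01,2.98336802e-01],[4.69595339e-04,-2.98336905e-01,-9.54460513e-01]])
d0=dict(camera_matrix=K,R=R0,t=np.array([-0.62560412,-0.03648225,0.39135151]))
for uv in [(126,59),(167,26),(160,107),(86,94)]: print(uv,onplane(d0,uv,.072).round(4))
print(onplane(d0,(237,382),.094))
```

```text
pin_red [([0.469, -0.12, 0.084], 0.85)]
pin_black [([0.544, -0.212, 0.096], 0.56)]
pin_blue [([0.544, -0.275, 0.097], 0.9)]
rack [([0.54, -0.192, 0.055], 0.78)]
[ 0.54517947 -0.23864096  0.19968355]
(126, 59) [0.4729 0.1313 0.072 ]
(167, 26) [0.5076 0.1539 0.072 ]
(160, 107) [0.4946 0.0963 0.072 ]
(86, 94) [0.4371 0.106  0.072 ]
[ 0.54411385 -0.14942163  0.094     ]
```

View pics/w1.png

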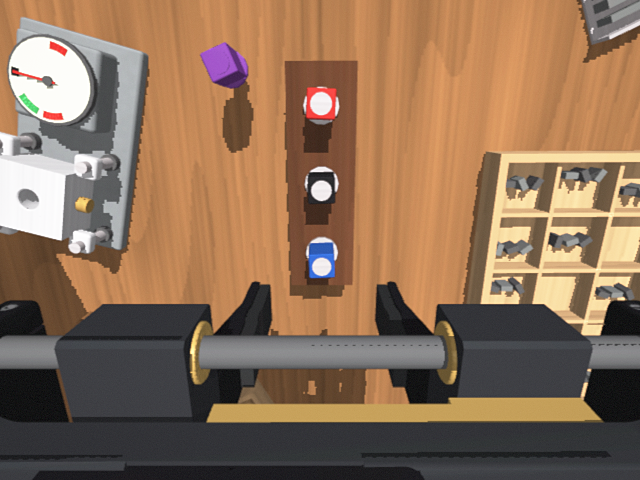

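The wrist view shows the red knob's cap at (320,104), black (321,190), blue (321,265), and the purple one at (223,65), about 75 mm to the side. The knobs sit square to the rack.

Run:
```python
from h import *
w=imaging.capture("wrist");f=w["frame"].astype(int)
m=((f[:,:,0]>110)&(f[:,:,1]<70)&(f[:,:,2]<70)).astype(np.uint8);m[:70]=0;m[140:]=0;m[:,:280]=0;m[:,360:]=0
c=max(cv2.findContours(m,cv2.RETR_EXTERNAL,cv2.CHAIN_APPROX_NONE)[0],key=cv2.contourArea)
b=cv2.boxPoints(cv2.minAreaRect(c));print(b)
for p in list(b): print(onplane(w,p,.094).round(4))
print("cap",onplane(w,(320,104),.094))
for v,p in [("black",(321,190)),("blue",(321,265))]: print(v,onplane(w,p,.094))
for p in [(287,62),(357,62),(352,286)]: print("rack",onplane(w,p,.055))
s=bot.read_state();print(s["position"],s["tcp_rot"])
im=cv2.resize(w["frame"][70:140,270:370],(800,560),interpolation=cv2.INTER_CUBIC);cv2.imwrite("pics/red.png",im[:,:,::-1])
```

```text
[[303.8698   128.99434 ]
 [305.18866   98.660385]
 [335.21887   99.96605 ]
 [333.90002  130.3     ]]
[ 0.531 -0.159  0.094]
[ 0.5323 -0.1375  0.094 ]
[ 0.5546 -0.1384  0.094 ]
[ 0.5539 -0.1599  0.094 ]
cap [ 0.54330934 -0.14119314  0.094     ]
black [ 0.54401925 -0.2055468   0.094     ]
blue [ 0.54398437 -0.26952692  0.094     ]
rack [ 0.51603719 -0.10683906  0.055     ]
rack [ 0.57334723 -0.10677176  0.055     ]
rack [ 0.57418014 -0.30664524  0.055     ]
[ 0.54528846 -0.23844741  0.19973138] [[-1.88040890e-03  9.99998215e-01 -1.84209139e-04]
 [ 9.99998089e-01  1.88050717e-03  5.34756740e-04]
 [ 5.35102193e-04 -1.83203226e-04 -9.99999840e-01]]
```

View pics/red.png

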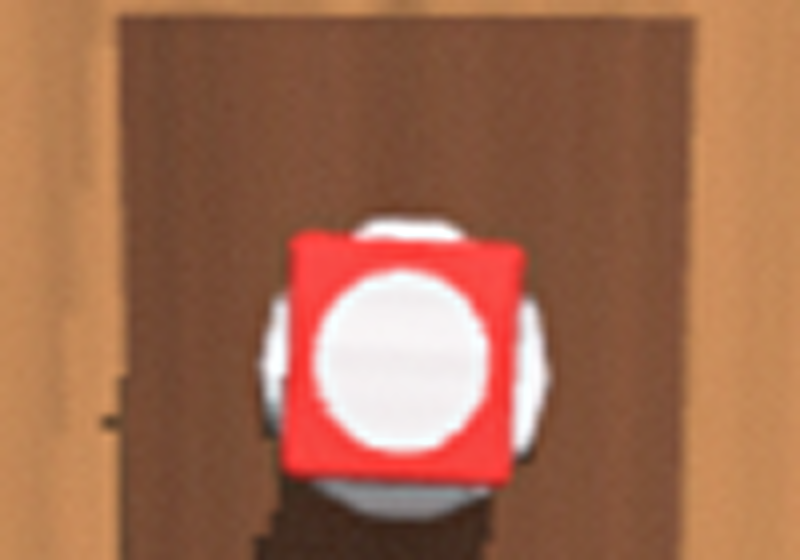

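The red knob's cap centre is at about (320,115) in the full picture, which gives (0.5435, -0.149) and a yaw of about -3°. This matches the first view.

Scaled: 0.09 m is 0.12, -0.0015 m is -0.002, 2.8 degrees is 0.0156.

Call:
{"name": "play_rows", "arguments": {"motion": [[[0.04,0,0,0,0,0],[0.08,-0.002,0,0,0,0.0056],[0.12,-0.002,0,0,0,0.0156],[0.12,-0.002,0.0267,0,0,0.0156],[0.12,-0.002,0.0667,0,0,0.0156],[0.12,-0.002,0.0933,0,0,0.0156],[0.12,-0.002,0.0933,0,0,0.0156],[0.12,-0.002,0.0933,0,0,0.0156]]]}}

```text
time_s: 2.63
position: [0.5431, -0.1484, 0.1291]
tcp_rot: [[0.047, 0.999, -0.002], [0.999, -0.047, 0.001], [0.001, -0.002, -1.0]]
force: [1.1, -0.6, 0.8]
opening: 0.579
grasp_force: 0.0
```

Run:
```python
from h import *
w=imaging.capture("wrist");w=imaging.capture("wrist")
s=bot.read_state();print(s["position"],np.round(s["tcp_rot"],4),s["force"])
```

```text
[ 0.54465519 -0.14984081  0.13092736] [[ 4.790e-02  9.988e-01  2.100e-03]
 [ 9.989e-01 -4.790e-02 -1.000e-03]
 [-9.000e-04  2.100e-03 -1.000e+00]] [0.13498339 0.45057555 0.87674383]
```

Scaled: 0.048 m is 0.064, 0.04 m is 0.0533.

Call:
{"name": "play_rows", "arguments": {"motion": [[[0,0,0.0267,0,0,0],[0,-0.0007,0.0533,0,0,0],[0,-0.0007,0.064,0,0,0],[0,-0.0007,0.064,0,0,0],[0,-0.0007,0.064,0,0,0]]]}}

```text
time_s: 3.15
position: [0.5436, -0.1503, 0.0826]
tcp_rot: [[0.049, 0.999, 0.001], [0.999, -0.049, -0.001], [-0.0, 0.001, -1.0]]
force: [0.2, -0.2, 0.2]
opening: 0.575
grasp_force: 0.0
```

Call:
{"name": "play_rows", "arguments": {"motion": [[[0,0,0,0,0,0],[0,0,0,0,0,0],[0,0,0,0,0,0],[0,0,0,0,0,0],[0,0,0,0,0,0],[0,0,0,0,0,0],[0,0,0,0,0,0],[0,0,0,0,0,0]]], "fingers": 0.0}}

```text
time_s: 3.82
position: [0.543, -0.15, 0.0818]
tcp_rot: [[0.049, 0.999, -0.0], [0.999, -0.049, 0.0], [0.0, -0.0, -1.0]]
force: [0.2, 0.2, -0.1]
opening: 0.062
grasp_force: 0.0
```

The fingers closed past 22 mm without any force, so they missed the knob. I'll look before moving.

Run:
```python
from h import *
w=imaging.capture("wrist");a=imaging.capture("side")
A=cv2.resize(w["frame"],(400,300));B=cv2.resize(a["frame"][200:320,300:460],(400,300));
cc=imaging.capture("scene")["frame"][150:240,240:360]
C=cv2.resize(cc,(400,300))
cv2.imwrite("pics/m.png",np.vstack([np.hstack([A,B]),np.hstack([C,cv2.resize(w["frame"][240:480,160:480],(400,300))])])[:,:,::-1])
s=bot.read_state();print(s["position"],s["opening"],s["grasp_force"],s["force"])
```

```text
[ 0.54294034 -0.1499321   0.08168816] 0.015187557713504378 0.0 [0.35753551 0.4217601  0.99481111]
```

View pics/m.png

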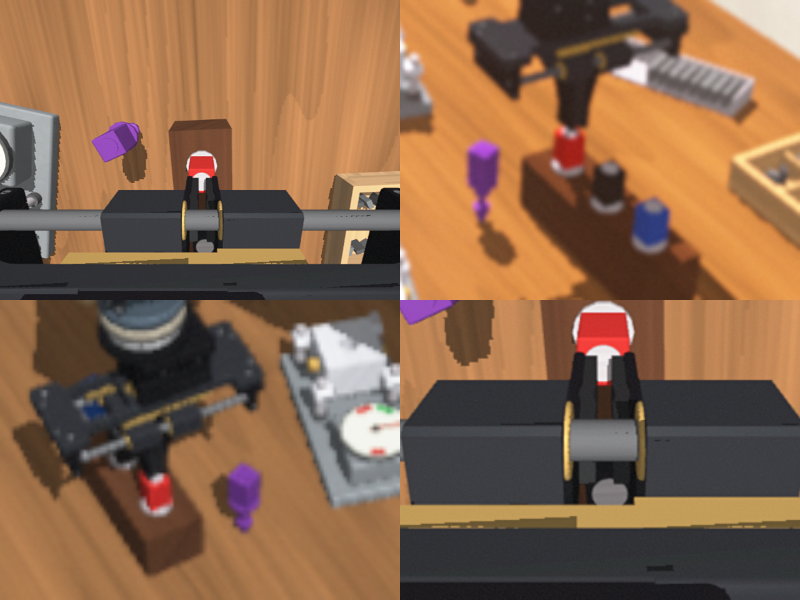

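Run:
```python
from h import *
s=bot.read_state();p=s["position"]
for c in ["side","scene","wrist"]:
    d=imaging.capture(c); f=d["frame"].astype(int)
    print(c,"tip",proj(d,p+[0,0,-.017]).round(1),"tcp",proj(d,p).round(1),"knobtop",proj(d,[.5435,-.149,.094]).round(1),"knobbot",proj(d,[.5435,-.149,.06]).round(1), "rackcorner",proj(d,[.5735,-.107,.055]).round(1))
    m=((f[:,:,0]>110)&(f[:,:,1]<60)&(f[:,:,2]<60)).astype(np.uint8)
    n,l,st,ce=cv2.connectedComponentsWithStats(m)
    print([(st[i].tolist(),ce[i].round(1).tolist()) for i in range(1,n) if st[i][4]>25])
```

```text
side tip [367.  263.4] tcp [367.5 257.4] knobtop [367.8 252.9] knobbot [366.9 264.7] rackcorner [367.5 254.3]
[([361, 254, 13, 13, 125], [367.2, 260.0])]
scene tip [286.4 208.5] tcp [286.2 204.9] knobtop [286.  202.6] knobbot [286.5 209.7] rackcorner [284.2 223.9]
[([282, 202, 10, 11, 59], [286.8, 207.1])]
wrist tip [322.1 270.5] tcp [322.1 282.1] knobtop [323.  290.1] knobbot [323.  266.1] rackcorner [370.9 193.3]
[([302, 251, 42, 36, 750], [323.0, 261.2]), ([301, 272, 9, 28, 84], [302.5, 285.0])]
```

```bash
cat >> h.py <<'E'
def tri(obs):
    from scipy.optimize import least_squares
    r=least_squares(lambda X:np.concatenate([proj(d,X)-uv for d,uv in obs]),[.54,-.15,.1])
    return r.x,r.fun
E
python3 - <<'E'
from h import *
D={c:imaging.capture(c) for c in ["side","scene","wrist"]}
print("tip",tri([(D["side"],(368.5,249)),(D["scene"],(286.5,202.5))]))
print("tip3",tri([(D["side"],(368.5,249)),(D["scene"],(286.5,202.5)),(D["wrist"],(321,288))]))
print("cam",-D["wrist"]["R"].T@D["wrist"]["t"])
s=bot.read_state();print(s["position"],s["joint_positions"],s["force"])
# rows of dark / red along finger column in each fixed view
print(D["side"]["frame"][235:272,368].tolist());print(D["scene"]["frame"][190:216,286].tolist())
E
```

```text
tip (array([ 0.54643859, -0.1444509 ,  0.10114894]), array([-0.60506447,  0.03516092, -0.77608331, -0.07438469]))
tip3 (array([ 0.5429463 , -0.14454658,  0.10113113]), array([-1.82482568,  0.45333852,  0.23555839, -0.5293508 ,  0.41855976,
        0.11564772]))
cam [ 0.54743897 -0.06821909  0.26668147]
[ 0.54297767 -0.14994828  0.08173488] [-2.68030984e+01  3.49219540e+01  9.69268719e+01  1.07615647e-03
  4.81523261e+01 -2.40034104e+01] [ 0.4426215  -0.56317287  0.37983967]
[[44, 31, 27], [48, 33, 31], [48, 33, 31], [44, 32, 27], [46, 33, 29], [47, 33, 28], [47, 35, 29], [47, 34, 30], [43, 30, 26], [46, 31, 27], [47, 33, 28], [46, 32, 25], [44, 32, 26], [45, 32, 26], [43, 29, 25], [55, 43, 40], [84, 73, 73], [108, 99, 99], [129, 114, 115], [144, 100, 101], [155, 70, 67], [160, 40, 33], [163, 37, 27], [162, 34, 24], [164, 36, 28], [164, 35, 26], [161, 33, 22], [163, 33, 24], [163, 35, 26], [164, 35, 26], [163, 35, 26], [161, 55, 48], [155, 93, 93], [150, 123, 122], [131, 115, 113], [107, 86, 80], [78, 50, 39]]
[[48, 50, 54], [43, 45, 50], [44, 46, 52], [40, 43, 47], [37, 36, 40], [34, 35, 36], [37, 38, 40], [39, 40, 41], [37, 38, 41], [41, 40, 43], [36, 38, 39], [38, 39, 40], [62, 62, 64], [183, 178, 182], [213, 177, 181], [234, 107, 107], [221, 51, 48], [190, 42, 40], [190, 43, 40], [190, 45, 41], [188, 42, 39], [188, 43, 37], [223, 71, 68], [220, 166, 170], [156, 142, 141], [108, 76, 59]]
```

Triangulation puts the fingertips at z≈0.10, just above the cap. That is about 35 mm higher than the stated geometry. I'll open, descend in small steps and check by image and force.

Scaled: -0.005 m is -0.0067.

Call:
{"name": "play_rows", "arguments": {"motion": [[[0,0,-0.0067,0,0,0],[0,0,-0.0067,0,0,0],[0,0,-0.0067,0,0,0],[0,0,-0.0067,0,0,0],[0,0,-0.0067,0,0,0],[0,0,-0.0067,0,0,0],[0,0,-0.0067,0,0,0],[0,0,-0.0067,0,0,0]]], "fingers": 0.05}}

```text
time_s: 4.93
position: [0.5429, -0.1499, 0.0867]
tcp_rot: [[0.049, 0.999, -0.0], [0.999, -0.049, 0.0], [0.0, -0.0, -1.0]]
force: [0.7, 0.6, 0.9]
opening: 0.519
grasp_force: 0.0
```

Scaled: 0.025 m is 0.0333, 0.02 m is 0.0267.

Call:
{"name": "play_rows", "arguments": {"motion": [[[0,0.0013,0.0133,0,0,0],[0,0.0013,0.02,0,0,0],[0,0.0013,0.0267,0,0,0],[0,0.0013,0.0333,0,0,0],[0,0.0013,0.0333,0,0,0],[0,0.0013,0.0333,0,0,0]]]}}

```text
time_s: 5.43
position: [0.5436, -0.1498, 0.0611]
tcp_rot: [[0.049, 0.999, -0.001], [0.999, -0.049, 0.001], [0.001, -0.001, -1.0]]
force: [-0.4, -0.1, -0.2]
opening: 0.572
grasp_force: 0.0
```

Run:
```python
from h import *
a=imaging.capture("side");w=imaging.capture("wrist");c=imaging.capture("scene")
g=lambda d,x0,y0,W,H:cv2.resize(d["frame"][y0:y0+H,x0:x0+W],(400,300),interpolation=cv2.INTER_CUBIC)
cv2.imwrite("pics/m2.png",np.vstack([np.hstack([g(w,0,0,640,480),g(a,328,225,80,60)]),np.hstack([g(c,246,172,80,60),g(w,200,180,240,180)])])[:,:,::-1])
s=bot.read_state();print(s["position"],s["opening"],s["grasp_force"],s["force"])
```

```text
[ 0.54414833 -0.15006599  0.06189798] 0.5759733192301624 0.0 [ 1.23230032 -0.18404555 -0.04287278]
```

View pics/m2.png

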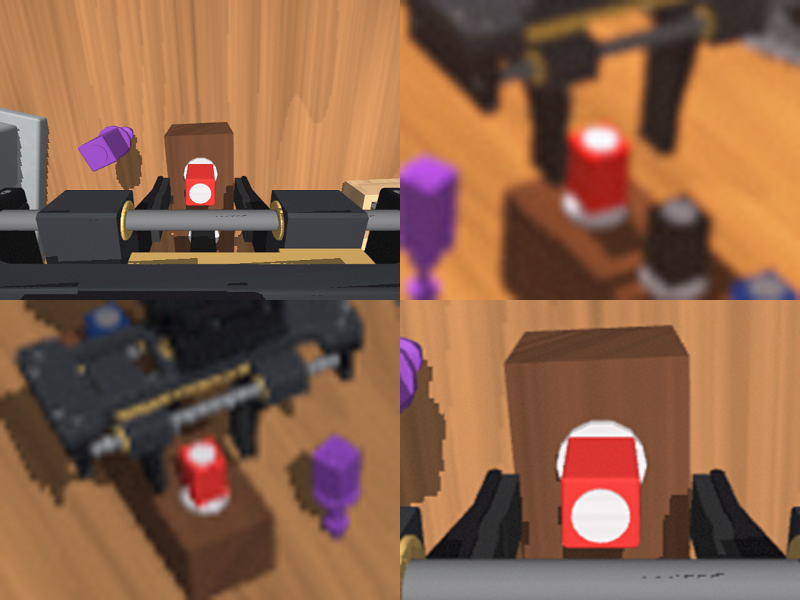

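The fingertips now straddle the knob at z≈0.079, at mid-knob height, with no contact. I'll go 13 mm further down and close.

Scaled: 0.013 m is 0.0173, 0.01 m is 0.0133.

Call:
{"name": "play_rows", "arguments": {"motion": [[[0,0,0.0067,0,0,0],[0,0,0.0133,0,0,0],[0,0,0.0173,0,0,0],[0,0,0.0173,0,0,0],[0,0,0.0173,0,0,0]]]}}

```text
time_s: 6.0
position: [0.5437, -0.1499, 0.0483]
tcp_rot: [[0.049, 0.999, -0.001], [0.999, -0.049, 0.0], [0.0, -0.001, -1.0]]
force: [-0.0, 1.1, -0.6]
opening: 0.577
grasp_force: 0.0
```

Call:
{"name": "play_rows", "arguments": {"motion": [[[0,0,0,0,0,0],[0,0,0,0,0,0],[0,0,0,0,0,0],[0,0,0,0,0,0],[0,0,0,0,0,0],[0,0,0,0,0,0],[0,0,0,0,0,0],[0,0,0,0,0,0]]], "fingers": 0.0}}

```text
time_s: 6.67
position: [0.5437, -0.1499, 0.0489]
tcp_rot: [[0.049, 0.999, -0.001], [0.999, -0.049, 0.0], [0.0, -0.001, -1.0]]
force: [-2.1, -0.4, 1.9]
opening: 0.25
grasp_force: 30.0
```

Scaled: -0.1 m is -0.1333, -0.09 m is -0.12.

Call:
{"name": "play_rows", "arguments": {"motion": [[[0,0,-0.0133,0,0,0],[0,0,-0.0333,0,0,0],[0,0,-0.06,0,0,0],[0,0,-0.0933,0,0,0],[0,0,-0.12,0,0,0],[0,0,-0.1333,0,0,0],[0,0,-0.1333,0,0,0],[0,0,-0.1333,0,0,0]]]}}

```text
time_s: 7.33
position: [0.544, -0.1499, 0.149]
tcp_rot: [[0.049, 0.999, 0.001], [0.999, -0.049, -0.0], [-0.0, 0.001, -1.0]]
force: [0.0, 0.2, -1.9]
opening: 0.25
grasp_force: 30.0
```

Run:
```python
from h import *
D={c:imaging.capture(c) for c in ["side","scene","wrist"]}
s=bot.read_state();p=s["position"];print(p,np.round(s["tcp_rot"],3),s["opening"],s["grasp_force"],s["force"])
for c,d in D.items():
    f=d["frame"].astype(int)
    m=((f[:,:,0]>100)&(f[:,:,1]<70)&(f[:,:,2]<70)&(f[:,:,0]>2.2*f[:,:,1])).astype(np.uint8)
    n,l,st,ce=cv2.connectedComponentsWithStats(m)
    print(c,"pin origin pred",proj(d,p+[0,0,.0065]).round(1),"bot",proj(d,p+[0,0,-.0375]).round(1),[(st[i].tolist(),ce[i].round(1).tolist()) for i in range(1,n) if st[i][4]>25])
    n=[(np.round(r["at"],4).tolist(),round(r["confidence"],2)) for r in finder.recognise(c,"bore")];print(n)
```

```text
[ 0.54285466 -0.1494548   0.1472759 ] [[ 0.049  0.999 -0.003]
 [ 0.999 -0.049  0.001]
 [ 0.001 -0.003 -1.   ]] 0.2530116738961406 29.999977578409016 [ 0.50602277 -0.13606294 -2.17379234]
side pin origin pred [369.2 231.3] bot [368.  247.4] [([367, 215, 11, 16, 111], [372.7, 223.5])]
[([0.4637, 0.1097, 0.0618], 0.68), ([0.2818, -0.2392, 0.0633], 0.55), ([0.4611, 0.1181, 0.0397], 0.52), ([0.7811, -0.0055, 0.0138], 0.51)]
scene pin origin pred [285.2 189.2] bot [285.9 199. ] [([282, 180, 8, 11, 58], [285.7, 185.9])]
[([0.4782, 0.1363, 0.0749], 0.58)]
wrist pin origin pred [321.9 286.9] bot [322.2 258.4] [([34, 184, 17, 11, 90], [41.6, 188.6]), ([0, 213, 26, 8, 36], [10.8, 216.9]), ([31, 250, 19, 7, 77], [39.9, 253.6]), ([298, 271, 52, 65, 2096], [322.9, 295.7])]
[([0.3128, -0.1988, 0.0525], 0.65)]
```

Scaled: 0.188 m is 0.2507, 0.11 m is 0.1467.

Call:
{"name": "play_rows", "arguments": {"motion": [[[0.02,-0.008,-0.0267,0,0,0],[0.06,-0.024,-0.0533,0,0,0],[0.104,-0.0427,-0.068,0,0,0],[0.1467,-0.0613,-0.068,0,0,0],[0.1893,-0.08,-0.068,0,0,0],[0.2267,-0.096,-0.068,0,0,0],[0.2467,-0.104,-0.068,0,0,0],[0.2507,-0.1053,-0.068,0,0,0]]]}}

```text
time_s: 8.3
position: [0.4717, 0.0445, 0.1992]
tcp_rot: [[0.046, 0.999, -0.003], [0.999, -0.046, 0.001], [0.001, -0.003, -1.0]]
force: [-0.9, -1.1, -0.5]
opening: 0.247
grasp_force: 30.0
```

Run:
```python
from h import *
for k in range(3): imaging.capture("wrist")
w=imaging.capture("wrist");s=bot.read_state();print(s["position"],s["opening"],s["force"])
u,v=proj(w,[.473,.1313,.072]).astype(int);print(u,v)
g=w["frame"][max(v-80,0):v+100,u-120:u+120];x0,y0=u-120,max(v-80,0)
cv2.imwrite("pics/bore.png",cv2.resize(g,(800,600),interpolation=cv2.INTER_CUBIC)[:,:,::-1]);print(x0,y0,g.shape)
gr=cv2.cvtColor(w["frame"],cv2.COLOR_RGB2GRAY)
m=(gr<150).astype(np.uint8)
n,l,st,ce=cv2.connectedComponentsWithStats(m)
for i in range(1,n):
    if 150<st[i][4]<3000 and abs(ce[i][0]-u)<60 and abs(ce[i][1]-v)<60: print(st[i],ce[i],onplane(w,ce[i],.072))
print([(np.round(r["at"],4).tolist(),round(r["confidence"],2)) for r in finder.recognise("wrist","bore")])
```

```text
[0.47509838 0.04084818 0.19966366] 0.25231056793688755 [-0.26507463 -0.73011874 -1.32499161]
314 115
194 35 (180, 240, 3)
[265  63  15  40 304] [273.84210526  84.37171053] [0.44211025 0.15603658 0.072     ]
[350  76  23  57 482] [360.74273859 103.9253112 ] [0.51034341 0.13825269 0.072     ]
[304 105  21  23 387] [314.05426357 115.79328165] [0.47249326 0.13106638 0.072     ]
[([0.4707, 0.1359, 0.072], 0.71)]
```

View pics/bore.png

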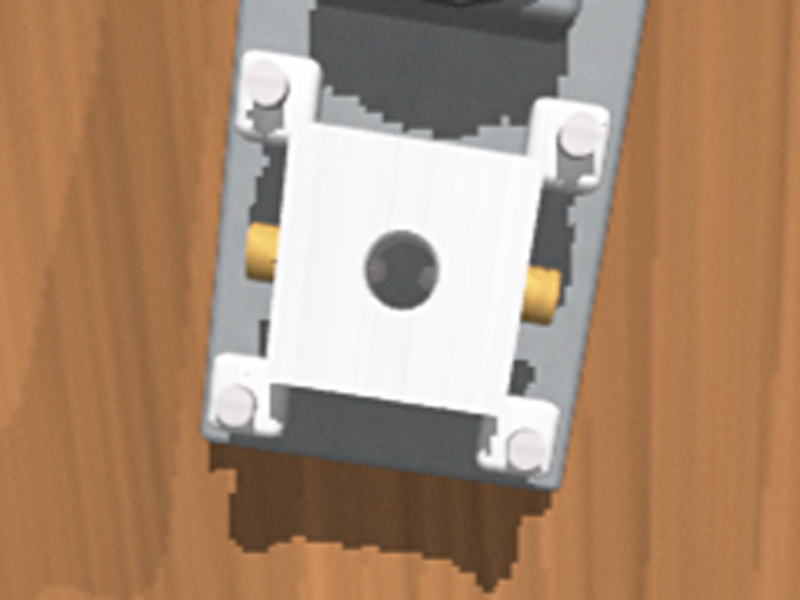

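The wrist crop shows the target bore at about (314,116) in the full frame, i.e. (0.4725, 0.1311), which agrees with the first view. The balls are visible inside it.

Scaled: 0.0882 m is 0.1176, -0.0056 m is -0.0075.

Call:
{"name": "play_rows", "arguments": {"motion": [[[0.04,-0.0027,0,0,0,0],[0.08,-0.0053,0,0,0,0],[0.1176,-0.0075,0,0,0,0],[0.1176,-0.0075,0.04,0,0,0],[0.1176,-0.0075,0.08,0,0,0],[0.1176,-0.0075,0.1067,0,0,0],[0.1176,-0.0075,0.1067,0,0,0],[0.1176,-0.0075,0.1067,0,0,0]]]}}

```text
time_s: 9.22
position: [0.473, 0.1291, 0.1189]
tcp_rot: [[0.05, 0.999, -0.003], [0.999, -0.05, -0.0], [-0.0, -0.002, -1.0]]
force: [0.5, 0.1, -1.2]
opening: 0.25
grasp_force: 30.0
```

Run:
```python
from h import *
for k in range(3): imaging.capture("wrist")
D={c:imaging.capture(c) for c in ["side","scene","wrist"]}
P=[];
for k in range(4):
    imaging.capture("wrist");P.append(np.r_[bot.read_state()["position"],bot.read_state()["force"]])
print(np.round(P,4))
obs=[]
for c in ["side","scene"]:
    d=D[c];f=d["frame"].astype(int)
    m=((f[:,:,0]>100)&(f[:,:,1]<80)&(f[:,:,2]<80)&(f[:,:,0]>2.2*f[:,:,1])).astype(np.uint8)
    n,l,st,ce=cv2.connectedComponentsWithStats(m)
    print(c,[(st[i].tolist(),ce[i].round(1).tolist()) for i in range(1,n) if st[i][4]>25],"pred knob mid",proj(d,[.4725,.1311,.148]).round(1),"tip",proj(d,[.4725,.1311,.082]),"bore",proj(d,[.4725,.1311,.072]).round(1))
g=lambda d,x0,y0,W,H:cv2.resize(d["frame"][y0:y0+H,x0:x0+W],(400,300),interpolation=cv2.INTER_CUBIC)
u,v=proj(D["side"],[.4725,.1311,.085]).astype(int);a,b=proj(D["scene"],[.4725,.1311,.085]).astype(int);print(u-40,v-30,a-40,b-30)
cv2.imwrite("pics/ins.png",np.hstack([g(D["side"],u-40,v-30,80,60),g(D["scene"],a-40,b-30,80,60)])[:,:,::-1])
```

```text
[[ 0.4738  0.1299  0.1208 -0.2944 -0.2228 -2.1535]
 [ 0.4736  0.13    0.1206  0.139  -0.0894 -1.7213]
 [ 0.4734  0.13    0.1204 -0.425  -0.3708 -1.5004]
 [ 0.4732  0.1301  0.1203  0.0822  0.2117 -2.1153]]
side [([285, 182, 9, 15, 89], [289.6, 190.4])] pred knob mid [287.  190.3] tip [287.45408122 212.19103523] bore [287.5 215.4]
scene [([354, 245, 8, 11, 56], [357.2, 250.5])] pred knob mid [356.6 248.8] tip [355.00982222 262.29452168] bore [354.8 264.2]
247 181 315 231
```

View pics/ins.png

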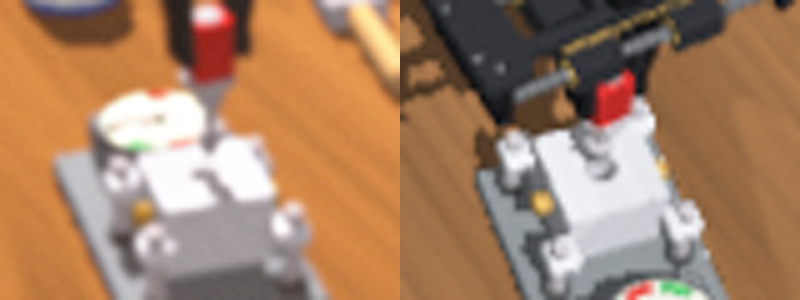

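The pin hangs over the bore, with its tip about 1–2 mm off in the side view and centred in the scene view. That is well inside the taper's capture range, so I'll descend gently.

Scaled: 0.022 m is 0.0293, 0.019 m is 0.0253.

Call:
{"name": "play_rows", "arguments": {"motion": [[[0,0,0.0067,0,0,0],[0,0,0.0133,0,0,0],[0,0,0.02,0,0,0],[0,0,0.0253,0,0,0],[0,0,0.0293,0,0,0],[0,0,0.0293,0,0,0],[0,0,0.0293,0,0,0]]]}}

```text
time_s: 10.3
position: [0.4728, 0.13, 0.0974]
tcp_rot: [[0.049, 0.999, -0.001], [0.999, -0.049, -0.0], [-0.0, -0.001, -1.0]]
force: [-0.0, -0.1, -1.2]
opening: 0.249
grasp_force: 30.0
```

```bash
cat > st.py <<'E'
from h import *
P=[]
for k in range(6):
    imaging.capture("wrist");s=bot.read_state();P.append(np.r_[s["position"]*1000,s["force"],s["moment"]*10])
print(s["time_s"],s["opening"],s["grasp_force"]);print(np.mean(P,0).round(2),np.std(P,0).round(2))
E
python3 st.py
```

```text
10.6 0.24969536892219774 29.999849433079362
[ 4.7312e+02  1.3002e+02  9.7850e+01 -1.2000e-01  3.2000e-01 -1.6400e+00
 -1.0000e-01  7.0000e-02 -2.2000e-01] [0.06 0.02 0.13 0.46 0.39 0.23 0.26 0.27 0.17]
```

Scaled: 0.004 m is 0.0053, 0.002 m is 0.0027.

Call:
{"name": "play_rows", "arguments": {"motion": [[[0,0,0.0027,0,0,0],[0,0,0.0053,0,0,0],[0,0,0.0053,0,0,0],[0,0,0.0053,0,0,0]]]}}

```text
time_s: 10.93
position: [0.4727, 0.13, 0.0935]
tcp_rot: [[0.049, 0.999, -0.001], [0.999, -0.049, -0.0], [-0.0, -0.001, -1.0]]
force: [-0.9, -0.3, -2.1]
opening: 0.254
grasp_force: 30.0
```

Call:
{"name": "play_rows", "arguments": {"motion": [[[0,0,0.0027,0,0,0],[0,0,0.0053,0,0,0],[0,0,0.0053,0,0,0],[0,0,0.0053,0,0,0]]]}}

```text
time_s: 11.27
position: [0.4727, 0.13, 0.0895]
tcp_rot: [[0.049, 0.999, -0.001], [0.999, -0.049, 0.0], [0.0, -0.001, -1.0]]
force: [-1.1, -0.8, -2.1]
opening: 0.25
grasp_force: 30.0
```

Scaled: 0.004 m is 0.0053, 0.002 m is 0.0027.

Call:
{"name": "play_rows", "arguments": {"motion": [[[0,0,0.0027,0,0,0],[0,0,0.0053,0,0,0],[0,0,0.0053,0,0,0],[0,0,0.0053,0,0,0]]]}}

```text
time_s: 11.6
position: [0.4721, 0.1302, 0.0855]
tcp_rot: [[0.049, 0.999, -0.002], [0.999, -0.049, 0.0], [0.0, -0.002, -1.0]]
force: [-2.0, 1.4, -1.0]
opening: 0.248
grasp_force: 30.0
```

Scaled: 0.003 m is 0.004, 0.002 m is 0.0027.

Call:
{"name": "play_rows", "arguments": {"motion": [[[0,0,0.0027,0,0,0],[0,0,0.004,0,0,0],[0,0,0.004,0,0,0],[0,0,0.004,0,0,0]]]}}

```text
time_s: 11.93
position: [0.4725, 0.1302, 0.0828]
tcp_rot: [[0.049, 0.999, -0.001], [0.999, -0.049, 0.0], [0.0, -0.001, -1.0]]
force: [-3.1, 2.1, 3.1]
opening: 0.251
grasp_force: 30.0
```

Scaled: 0.003 m is 0.004, 0.002 m is 0.0027.

Call:
{"name": "play_rows", "arguments": {"motion": [[[0,0,0.0027,0,0,0],[0,0,0.004,0,0,0],[0,0,0.004,0,0,0],[0,0,0.004,0,0,0]]]}}

```text
time_s: 12.27
position: [0.4728, 0.1298, 0.0798]
tcp_rot: [[0.048, 0.999, -0.0], [0.999, -0.048, -0.0], [-0.0, -0.0, -1.0]]
force: [-3.0, -0.3, 4.5]
opening: 0.246
grasp_force: 30.0
```

Scaled: 0.002 m is 0.0027, 0.001 m is 0.0013.

Call:
{"name": "play_rows", "arguments": {"motion": [[[0,-0.0008,0.0013,0,0,0],[0,-0.0008,0.0027,0,0,0],[0,-0.0008,0.0027,0,0,0],[0,-0.0008,0.0027,0,0,0]]]}}

```text
time_s: 12.6
position: [0.4728, 0.1299, 0.0779]
tcp_rot: [[0.049, 0.999, 0.001], [0.999, -0.049, -0.0], [-0.0, 0.001, -1.0]]
force: [-3.1, 0.0, 5.2]
opening: 0.254
grasp_force: 30.0
```

Scaled: 0.002 m is 0.0027, 0.001 m is 0.0013.

Call:
{"name": "play_rows", "arguments": {"motion": [[[0,0,0.0013,0,0,0],[0,0,0.0027,0,0,0],[0,0,0.0027,0,0,0],[0,0,0.0027,0,0,0]]]}}

```text
time_s: 12.93
position: [0.4728, 0.13, 0.076]
tcp_rot: [[0.049, 0.999, 0.001], [0.999, -0.049, -0.0], [0.0, 0.001, -1.0]]
force: [-3.1, 0.4, 5.5]
opening: 0.248
grasp_force: 30.0
```

Call:
{"name": "play_rows", "arguments": {"motion": [[[0,-0.0007,0.0013,0,0,0],[0,-0.0007,0.0027,0,0,0],[0,-0.0007,0.0027,0,0,0],[0,-0.0007,0.0027,0,0,0]]]}}

```text
time_s: 13.27
position: [0.4729, 0.1298, 0.0732]
tcp_rot: [[0.049, 0.999, 0.002], [0.999, -0.049, -0.0], [-0.0, 0.002, -1.0]]
force: [-0.6, -1.0, -5.3]
opening: 0.249
grasp_force: 30.0
```

Call:
{"name": "play_rows", "arguments": {"motion": [[[0,0,0.0013,0,0,0],[0,0,0.0027,0,0,0],[0,0,0.0027,0,0,0],[0,0,0.0027,0,0,0]]]}}

```text
time_s: 13.6
position: [0.472, 0.1303, 0.0713]
tcp_rot: [[0.049, 0.999, -0.0], [0.999, -0.049, 0.0], [0.0, -0.0, -1.0]]
force: [1.1, 0.9, -7.4]
opening: 0.252
grasp_force: 30.0
```

Scaled: 0.0015 m is 0.002, 0.001 m is 0.0013.

Call:
{"name": "play_rows", "arguments": {"motion": [[[0,0,0.0013,0,0,0],[0,0,0.002,0,0,0],[0,0,0.002,0,0,0],[0,0,0.002,0,0,0]]]}}

```text
time_s: 13.93
position: [0.4717, 0.1301, 0.0702]
tcp_rot: [[0.049, 0.999, -0.0], [0.999, -0.049, -0.0], [-0.0, -0.0, -1.0]]
force: [0.8, 0.6, -5.0]
opening: 0.251
grasp_force: 30.0
```

The force reversed, so the pin has snapped. I'll continue down until the flange seats.

Scaled: 0.0015 m is 0.002, 0.001 m is 0.0013.

Call:
{"name": "play_rows", "arguments": {"motion": [[[0,0,0.0013,0,0,0],[0,0,0.002,0,0,0],[0,0,0.002,0,0,0],[0,0,0.002,0,0,0]]]}}

```text
time_s: 14.27
position: [0.4722, 0.13, 0.069]
tcp_rot: [[0.049, 0.999, 0.001], [0.999, -0.049, -0.0], [-0.0, 0.001, -1.0]]
force: [-0.2, -0.6, -1.7]
opening: 0.245
grasp_force: 30.0
```

Scaled: 0.0015 m is 0.002, 0.001 m is 0.0013.

Call:
{"name": "play_rows", "arguments": {"motion": [[[0,0,0.0013,0,0,0],[0,0,0.002,0,0,0],[0,0,0.002,0,0,0],[0,0,0.002,0,0,0]]]}}

```text
time_s: 14.6
position: [0.472, 0.13, 0.0673]
tcp_rot: [[0.049, 0.999, 0.0], [0.999, -0.049, -0.0], [0.0, 0.0, -1.0]]
force: [0.2, 0.4, -2.1]
opening: 0.25
grasp_force: 30.0
```

Call:
{"name": "play_rows", "arguments": {"motion": [[[0,0,0.0013,0,0,0],[0,0,0.0013,0,0,0],[0,0,0.0013,0,0,0]]]}}

```text
time_s: 14.85
position: [0.4718, 0.1301, 0.0662]
tcp_rot: [[0.049, 0.999, -0.0], [0.999, -0.049, -0.0], [-0.0, -0.0, -1.0]]
force: [-0.7, 0.2, -1.5]
opening: 0.249
grasp_force: 30.0
```

Scaled: 0.001 m is 0.0013.

Call:
{"name": "play_rows", "arguments": {"motion": [[[0,0,0.0013,0,0,0],[0,0,0.0013,0,0,0],[0,0,0.0013,0,0,0]]]}}

```text
time_s: 15.1
position: [0.472, 0.1301, 0.0654]
tcp_rot: [[0.049, 0.999, 0.0], [0.999, -0.049, 0.0], [0.0, 0.0, -1.0]]
force: [-1.2, 1.1, 0.6]
opening: 0.249
grasp_force: 30.0
```

Scaled: 0.001 m is 0.0013.

Call:
{"name": "play_rows", "arguments": {"motion": [[[0,0,0.0013,0,0,0],[0,0,0.0013,0,0,0],[0,0,0.0013,0,0,0]]]}}

```text
time_s: 15.35
position: [0.472, 0.1301, 0.0645]
tcp_rot: [[0.049, 0.999, 0.0], [0.999, -0.049, -0.0], [0.0, 0.0, -1.0]]
force: [-0.2, 0.2, 3.7]
opening: 0.249
grasp_force: 30.0
```

Scaled: 0.0005 m is 0.0007.

Call:
{"name": "play_rows", "arguments": {"motion": [[[0,0,0.0007,0,0,0],[0,0,0.0007,0,0,0],[0,0,0.0007,0,0,0],[0,0,0.0007,0,0,0]]]}}

```text
time_s: 15.68
position: [0.472, 0.1301, 0.064]
tcp_rot: [[0.049, 0.999, 0.0], [0.999, -0.049, 0.0], [0.0, 0.0, -1.0]]
force: [-1.9, -0.2, 4.7]
opening: 0.25
grasp_force: 30.0
```

```bash
python3 st.py
```

```text
15.9833 0.2501224176169849 29.954687693389133
[ 4.7199e+02  1.3007e+02  6.4050e+01 -1.2300e+00  7.0000e-02  5.0100e+00
 -2.5000e-01  1.7300e+00 -1.2000e-01] [0.02 0.01 0.01 0.45 0.47 0.36 0.32 0.2  0.21]
```

The flange is seated, with a push of about 6.7 N. Next is the tug: go up through the end play, then in small steps.

Scaled: -0.005 m is -0.0067, -0.003 m is -0.004.

Call:
{"name": "play_rows", "arguments": {"motion": [[[0,0,-0.002,0,0,0],[0,0,-0.004,0,0,0],[0,0,-0.0053,0,0,0],[0,0,-0.0067,0,0,0],[0,0,-0.0067,0,0,0]]]}}

```text
time_s: 16.4
position: [0.4718, 0.1301, 0.0686]
tcp_rot: [[0.049, 0.999, -0.0], [0.999, -0.049, -0.0], [-0.0, -0.0, -1.0]]
force: [-0.3, -0.8, -1.9]
opening: 0.253
grasp_force: 30.0
```

Scaled: -0.001 m is -0.0013, -0.0005 m is -0.0007.

Call:
{"name": "play_rows", "arguments": {"motion": [[[0,0,-0.0007,0,0,0],[0,0,-0.0013,0,0,0],[0,0,-0.0013,0,0,0],[0,0,-0.0013,0,0,0]]]}}

```text
time_s: 16.73
position: [0.4717, 0.1301, 0.0695]
tcp_rot: [[0.049, 0.999, -0.0], [0.999, -0.049, 0.0], [-0.0, -0.0, -1.0]]
force: [-0.0, -0.9, -3.6]
opening: 0.252
grasp_force: 30.0
```

```bash
python3 st.py
```

```text
17.0333 0.2510985274971918 29.95644136040937
[ 4.7172e+02  1.3006e+02  6.9600e+01  3.4000e-01 -2.0000e-02 -3.7000e+00
  2.0000e-01 -4.3000e-01 -1.0000e-02] [0.02 0.01 0.03 0.29 0.27 0.56 0.24 0.21 0.18]
```

Scaled: -0.0015 m is -0.002, -0.001 m is -0.0013.

Call:
{"name": "play_rows", "arguments": {"motion": [[[0,0,-0.0007,0,0,0],[0,0,-0.0013,0,0,0],[0,0,-0.002,0,0,0],[0,0,-0.002,0,0,0]]]}}

```text
time_s: 17.37
position: [0.4717, 0.1301, 0.071]
tcp_rot: [[0.049, 0.999, -0.0], [0.999, -0.049, 0.0], [0.0, -0.0, -1.0]]
force: [1.2, -0.8, -8.4]
opening: 0.249
grasp_force: 30.0
```

```bash
python3 st.py
```

```text
17.6667 0.25006476406943806 29.95532158354763
[ 4.7168e+02  1.3008e+02  7.1040e+01  4.1000e-01  4.7000e-01 -8.5500e+00
  6.7000e-01 -1.3400e+00 -1.3000e-01] [0.01 0.01 0.03 0.54 0.66 0.18 0.23 0.35 0.25]
```

Scaled: -0.0012 m is -0.0016, -0.0008 m is -0.0011.

Call:
{"name": "play_rows", "arguments": {"motion": [[[0,0,-0.0005,0,0,0],[0,0,-0.0011,0,0,0],[0,0,-0.0016,0,0,0],[0,0,-0.0016,0,0,0],[0,0,-0.0016,0,0,0]]]}}

```text
time_s: 18.08
position: [0.4716, 0.1301, 0.0722]
tcp_rot: [[0.049, 0.999, -0.001], [0.999, -0.049, 0.0], [-0.0, -0.001, -1.0]]
force: [1.3, 0.6, -12.4]
opening: 0.255
grasp_force: 30.0
```

```bash
python3 st.py
```

```text
18.3833 0.25160815958929406 29.954811172792688
[ 4.7166e+02  1.3008e+02  7.2290e+01  1.0600e+00  3.6000e-01 -1.2070e+01
  1.2400e+00 -1.7700e+00 -2.2000e-01] [0.01 0.01 0.03 0.63 0.39 0.39 0.2  0.24 0.25]
```

Scaled: -0.0004 m is -0.0005.

Call:
{"name": "play_rows", "arguments": {"motion": [[[0,0,-0.0005,0,0,0],[0,0,-0.0005,0,0,0],[0,0,-0.0005,0,0,0],[0,0,-0.0005,0,0,0],[0,0,-0.0005,0,0,0],[0,0,-0.0005,0,0,0],[0,0,-0.0005,0,0,0],[0,0,-0.0005,0,0,0]]]}}

```text
time_s: 19.05
position: [0.4717, 0.1301, 0.0728]
tcp_rot: [[0.049, 0.999, -0.0], [0.999, -0.049, 0.0], [-0.0, -0.0, -1.0]]
force: [0.3, 0.5, -14.4]
opening: 0.251
grasp_force: 30.0
```

Call:
{"name": "play_rows", "arguments": {"motion": [[[0,0,0,0,0,0],[0,0,0,0,0,0],[0,0,0,0,0,0],[0,0,0,0,0,0],[0,0,0,0,0,0],[0,0,0,0,0,0],[0,0,0,0,0,0],[0,0,0,0,0,0]]]}}

```text
time_s: 19.72
position: [0.4717, 0.1301, 0.0728]
tcp_rot: [[0.049, 0.999, -0.0], [0.999, -0.049, -0.0], [-0.0, -0.0, -1.0]]
force: [-0.3, 0.9, -14.3]
opening: 0.244
grasp_force: 30.0
```

```bash
python3 st.py
python3 - <<'E'
# check the needle numerically: red needle pixels vs dial centre in scene view
from h import *
d=imaging.capture("scene");np.save("tug.npy",d["frame"])
c=proj(d,[.4725+.1*np.sin(np.radians(11)),.1311+.1*np.cos(np.radians(11)),.055]);print("dial",c)
u,v=c.astype(int);f=d["frame"][v-14:v+15,u-18:u+19].astype(int)
col=np.full(f.shape[:2],'.');r,g,b=f[...,0],f[...,1],f[...,2]
col[(r>1.35*g)&(r>1.35*b)&(r>90)]='R';col[(g>1.2*r)&(g>60)]='G';col[(r<90)&(g<90)&(b<90)]='k'
print('\n'.join(''.join(x) for x in col))
E
```

```text
20.0167 0.25162035466825156 29.9564381421078
[ 4.7175e+02  1.3006e+02  7.2830e+01  1.6000e-01  1.1100e+00 -1.3790e+01
  1.7200e+00 -1.9000e-01 -1.8000e-01] [0.01 0.01 0.01 0.45 0.51 0.62 0.33 0.14 0.34]
dial [367.65669939 296.66887699]
...................k.........RRRRRRRR
.....................kk......RRRRRRRR
.............................RRRRRRRR
..............................RRRRRRR
...........kkkk...............RRRRRRR
.......kkkkk..RR..GGGG.........RRRRRR
.....kkkkk..RRRR..GGGGGG.......RRRRRR
.....kkkk..RRRRR..G..GGG........RRRRR
....kkkk...RRR......R...........RRRRR
.kkk................R............RRRR
kkk................R.............RRRR
.k.................R..............RRR
.kk................R........k.....RRR
.kk................................RR
..kk.k.............................RR
..kkkk..............................R
..kkkk..............................R
...kkk...............................
...kkk...............................
....kkk..............................
....kkk..............................
.....kkk.............................
.....kkkk............................
.....kkkk............RR..............
......kk..........RRRRR..............
.......kk............................
.......kk............................
.......kk............................
........kk...........................
```

The red needle is in the middle of the green, and the tug held for over a second at about 12 N. Lowering to rest and releasing.

Call:
{"name": "play_rows", "arguments": {"motion": [[[0,0,0.0013,0,0,0],[0,0,0.0027,0,0,0],[0,0,0.0047,0,0,0],[0,0,0.0067,0,0,0],[0,0,0.0087,0,0,0],[0,0,0.0093,0,0,0],[0,0,0.0093,0,0,0],[0,0,0.0093,0,0,0]]]}}

```text
time_s: 20.73
position: [0.4728, 0.13, 0.0663]
tcp_rot: [[0.049, 0.999, 0.002], [0.999, -0.049, -0.0], [0.0, 0.002, -1.0]]
force: [-0.0, -0.4, -1.7]
opening: 0.251
grasp_force: 30.0
```

Call:
{"name": "play_rows", "arguments": {"motion": [[[0,0,0,0,0,0],[0,0,0,0,0,0],[0,0,0,0,0,0],[0,0,0,0,0,0],[0,0,0,0,0,0],[0,0,0,0,0,0],[0,0,0,0,0,0],[0,0,0,0,0,0]]], "fingers": 0.05}}

```text
time_s: 21.4
position: [0.4719, 0.1301, 0.0658]
tcp_rot: [[0.049, 0.999, 0.0], [0.999, -0.049, -0.0], [-0.0, 0.0, -1.0]]
force: [0.4, -1.1, 1.1]
opening: 0.573
grasp_force: 0.0
```

Scaled: -0.14 m is -0.1867, -0.12 m is -0.16.

Call:
{"name": "play_rows", "arguments": {"motion": [[[0,0,-0.0133,0,0,0],[0,0,-0.04,0,0,0],[0,0,-0.08,0,0,0],[0,0,-0.12,0,0,0],[0,0,-0.16,0,0,0],[0,0,-0.1867,0,0,0],[0,0,-0.1867,0,0,0],[0,0,-0.1867,0,0,0]]]}}

```text
time_s: 22.07
position: [0.4725, 0.1301, 0.2068]
tcp_rot: [[0.049, 0.999, 0.003], [0.999, -0.049, 0.0], [0.0, 0.003, -1.0]]
force: [-0.1, -0.7, -0.2]
opening: 0.577
grasp_force: 0.0
```

```bash
python3 st.py
python3 - <<'E'
from h import *
d=imaging.capture("scene")
c=proj(d,[.4725+.1*np.sin(np.radians(11)),.1311+.1*np.cos(np.radians(11)),.055]);u,v=c.astype(int);f=d["frame"][v-14:v+15,u-18:u+19].astype(int)
col=np.full(f.shape[:2],'.');r,g,b=f[...,0],f[...,1],f[...,2]
col[(r>1.35*g)&(r>1.35*b)&(r>90)]='R';col[(g>1.2*r)&(g>60)]='G';col[(r<90)&(g<90)&(b<90)]='k'
print('\n'.join(''.join(x) for x in col))
obs=[]
for n in ["side","scene"]:
    d=imaging.capture(n);f=d["frame"].astype(int)
    m=((f[:,:,0]>100)&(f[:,:,1]<80)&(f[:,:,2]<80)&(f[:,:,0]>2.2*f[:,:,1])).astype(np.uint8)
    k,l,st,ce=cv2.connectedComponentsWithStats(m)
    print(n,[(st[i].tolist(),ce[i].round(1).tolist()) for i in range(1,k) if st[i][4]>40],"home: knob mid",proj(d,[.4722,.1311,.094]).round(1),"top",proj(d,[.4722,.1311,.111]).round(1))
E
```

```text
22.3667 0.5766589735963965 0.0
[ 4.7083e+02  1.3000e+02  2.0465e+02 -2.1000e-01 -3.0000e-02  2.0000e-02
 -2.9000e-01  1.3000e-01 -1.5000e-01] [0.26 0.02 0.43 0.72 0.52 0.61 0.32 0.13 0.3 ]
.............................RRRRRRRR
.....................kk......RRRRRRRR
.............................RRRRRRRR
..............................RRRRRRR
...........kkkk...............RRRRRRR
.......kkkkk..RR..GGGG.........RRRRRR
.....kkkkk..RRRR..GGGGGG.......RRRRRR
.....kkkk..RRRRR..GGGGGG........RRRRR
....kkkk...RRR..................RRRRR
.kkk.............................RRRR
kk...............................RRRR
.k................................RRR
.kk........................RR.....RRR
.kk......................RRR.......RR
..kk.k...............RR............RR
..kkkk..............................R
..kkkk..............................R
...kkk...............................
...kkk...............................
....kkk..............................
....kkk..............................
.....kkk.............................
.....kkkk............................
.....kkkk............RR..............
......kk..........RRRRR..............
.......k.............................
.......kk............................
.......kk............................
........kk...........................
side [([284, 204, 9, 12, 84], [287.8, 209.4])] home: knob mid [287.3 208.3] top [287.1 202.7]
scene [([350, 255, 10, 12, 64], [354.7, 261.3])] home: knob mid [355.4 259.9] top [355.8 256.5]
```

The pin is home, the needle is back at rest and the gripper is clear, so I'm handing in.

```bash
python3 -c "
from rig import bot
print(bot.hand_in())"
```

```text
the job is handed in; nothing more can be done
None
```

I handed the job in: the red pin snapped home in the left stand's bore, held a tug of about 12 N (needle in the green) for over a second, and was released with the gauge back at rest; the hand-in returned no verdict.

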